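# Feel the taps of a filtration manifold and blank off the one that binds

## Robot

A 7-joint arm with a two-finger parallel gripper is mounted at the origin on the work surface; the furniture and walls round the work are solid. World frame = base frame: x ahead of the robot, y to its left, z up, the work surface at z = 0. Lengths are in m, angles in rad, forces in N, time in s.
With the tool pointing down it reaches from about 0.425 to 0.925 m from the base axis. Payload 6.8 kg.
Tool frame: the origin (TCP) lies midway between the tips of the shut fingers; the grasp point (between the pads) lies 19 mm behind it; z points along the fingers, y is the line along which they close (so a half turn about z gives the same grasp; the last joint's range is limited). The gripper opens to 85 mm and grips with 20 to 120 N. Pads are 22 mm wide; open, the fingers measure 114 mm over their backs; the gripper's body (76 mm by 85 mm) begins 54 mm behind the grasp point. The pads swing forward as they close: fully open they stand 13 mm farther back than shut.
Start: joints at [1.031, 0.477, 0.022, 1.555, -0.011, 1.109, -0.083], TCP at [0.283, -0.613, 0.231] pointing down, gripper open.
Joint ranges: [-2.96, 2.96], [-0.34, 2.1], [-1.41, 1.46], [0.24, 2.44], [-1.37, 4.51], [0.17, 1.92], [-2.96, 2.96]. Speed limits (rad/s): [2.39, 2.39, 3.14, 3.14, 3.14, 3.14, 3.14].

## Interface

Orientations are given as a rotation vector (axis times angle).
In Python, from bench import r gives the robot as it stands.
- The arm moves only by the tool servo_tool, never from a script. Its arguments are lists of equal length, an entry for each row: "turn": the turn, a rotation vector about the world's x, y, z in units of 5 degrees (1.0 is 5 degrees), a list of three; "slide": the shift along the world's x, y, z in units of 30 mm (1.0 is 30 mm), a list of three; "hand": the opening, from 0 (shut) to 1 (fully open). In form: {"turn": [[rx, ry, rz], ...], "slide": [[dx, dy, dz], ...], "hand": [hand, ...]}. A call has 1 to 8 rows; each row is the pose to reach, as a shift and turn from the pose commanded when the call began; what a row does not reach only later rows make up. A row lasts 1/8 s, in which the tool goes at most 62.5 mm and 10.7 degrees, less where a joint would pass 70% of its speed; a pose out of reach is approached as far as the arm can. A call with a gripper value outside its range is refused whole. The fingers move at their own pace and stop on an object; "squeeze" is the grip in N (left out, the last holds). Time passes only in rows, so rows that repeat a pose let the fingers close. It gives the time, the measured TCP pose, the force, the opening and the grip force at its end, in the units of the state.
- r.get_obs(): the state, without advancing time (a new reading comes with each control period).
- r.grab_frame(name): name is "side" or "top"; returns (picture, depth): 384x512x3 uint8, red, green, blue; 384x512 float32, m along the optical axis (not along the pixel's ray), 0 where there is no reading.
- r.get_calibration(name): a dict with "fovy" (degrees; the focal length in pixels is half the picture's height over the tangent of half this angle, whatever the lens; pixels are square), "cx", "cy" (the principal point, pixels), "R" (3x3) and "t" (3): a world point X has camera coordinates R X + t. Camera axes: x right, y down, z forward; pixel columns grow to the right and rows downward; lengths in m; the calibration is good to about 2 mm. A picture is of the moment at which its call begins. get_calibration takes no time and is no camera call.
- r.hand_in(): hands the job in; it is judged then, once.
The state is a dict: "clock": time; "joints": joint angles; "qvel": joint speeds; "tau": joint torques, N m; "tcp_pos": TCP position; "orientation": TCP orientation; "contact_force": force on the tool from outside, world axes, zero at the start; "moment": the same for the moment, N m; "grip_width": finger opening in m; "gripper_force": force on a finger pad.
Only numpy, scipy, OpenCV 4.12 (cv2) and the standard library are available. Lean on these libraries where they do the work, as an engineer would, in place of code of your own. Each camera call takes 0.05 s, during which the arm holds its last target. There are 200 camera calls.

## Task

Before the filtration run, feel the three taps of the vacuum manifold: working from left to right, swing each lever from shut towards open with a light fingertip push (do not grip the levers, and keep well under 20 N), and leave the two taps that swing freely fully open. The third binds part-way: do not force it, but swing it back shut and push the rubber stopper fully home in the funnel seat in front of it, so that it cannot leak. Let go of everything and leave the dish, beaker and bottle undisturbed.

Things in the scene. Friction and masses are not known exactly. Their poses are not given: they have to be found in the camera images.
- manifold: Steel three-place vacuum filtration manifold, fixed. Origin at worktop height under the middle tap's pivot; x points to its header pipe (45 mm behind the taps, top at 61 mm), away from the robot, y to the robot's left. Base plate 165 x 335 mm, top at 13 mm. Three like stations 105 mm apart along y, each front to back: upright funnel seat (cup), brass tap with black lever on top, header.
- lever_left (a joint): left (+y) tap lever, rad: 0 = shut, along the manifold's +y, across its pipe; grows clockwise from above to 1.571 = open, along +x; slightly springy stops. Stays where left. A sound tap turns under 1 to 2 N at the sleeve all the way. The one that binds (any of the three) is as easy until somewhere in 0.5 to 0.95 rad, then springs against the push, about 1.2 N more per mm at the sleeve.
- grip_left (a point): Centre of the black sleeve of the left (+y) lever, 50 mm from the pivot axis, 93 mm above the worktop. Sleeve 44 mm long (28 to 72 mm from the axis), 15 mm wide, 12 mm tall (87 to 99 mm above the worktop); 20 mm free below it and 25 mm on both sides through the whole arc. Its axes turn with the lever, y along it, outwards.
- pivot_left (a point): Point on the pivot axis of the left (+y) tap at the height of the middle of the sleeve (93 mm), fixed to the manifold.
- seat_left (a point): Centre of the mouth of the left (+y) station's funnel seat, 75 mm in front of the tap's pivot: upright steel cup, rim 86 mm above the worktop, outer diameter 42 mm, bore 30 mm, 26 mm deep.
- lever_mid (a joint): middle tap lever, rad: 0 = shut, along the manifold's +y, across its pipe; grows clockwise from above to 1.571 = open, along +x; slightly springy stops. Stays where left. A sound tap turns under 1 to 2 N at the sleeve all the way. The one that binds (any of the three) is as easy until somewhere in 0.5 to 0.95 rad, then springs against the push, about 1.2 N more per mm at the sleeve.
- grip_mid (a point): Centre of the black sleeve of the middle lever, 50 mm from the pivot axis, 93 mm above the worktop. Sleeve 44 mm long (28 to 72 mm from the axis), 15 mm wide, 12 mm tall (87 to 99 mm above the worktop); 20 mm free below it and 25 mm on both sides through the whole arc. Its axes turn with the lever, y along it, outwards.
- pivot_mid (a point): Point on the pivot axis of the middle tap at the height of the middle of the sleeve (93 mm), fixed to the manifold.
- seat_mid (a point): Centre of the mouth of the middle station's funnel seat, 75 mm in front of the tap's pivot: upright steel cup, rim 86 mm above the worktop, outer diameter 42 mm, bore 30 mm, 26 mm deep.
- lever_right (a joint): right (-y) tap lever, rad: 0 = shut, along the manifold's +y, across its pipe; grows clockwise from above to 1.571 = open, along +x; slightly springy stops. Stays where left. A sound tap turns under 1 to 2 N at the sleeve all the way. The one that binds (any of the three) is as easy until somewhere in 0.5 to 0.95 rad, then springs against the push, about 1.2 N more per mm at the sleeve.
- grip_right (a point): Centre of the black sleeve of the right (-y) lever, 50 mm from the pivot axis, 93 mm above the worktop. Sleeve 44 mm long (28 to 72 mm from the axis), 15 mm wide, 12 mm tall (87 to 99 mm above the worktop); 20 mm free below it and 25 mm on both sides through the whole arc. Its axes turn with the lever, y along it, outwards.
- pivot_right (a point): Point on the pivot axis of the right (-y) tap at the height of the middle of the sleeve (93 mm), fixed to the manifold.
- seat_right (a point): Centre of the mouth of the right (-y) station's funnel seat, 75 mm in front of the tap's pivot: upright steel cup, rim 86 mm above the worktop, outer diameter 42 mm, bore 30 mm, 26 mm deep.
- stopper: Dark rubber stopper standing on the worktop to the right of the manifold, 38 mm tall: tapered plug 23 mm at the foot to 28 mm, 20 mm long, below a round head 37 mm in diameter and 18 mm tall. Origin at the centre of its foot, z up along its axis. Fully home in a seat, its head rests on the rim, so its origin lies 20 mm below the mouth. 30 to 65 g.
- petri_dish: Round glass dish with lid, 60 mm across, 14 mm tall, in front of the manifold; bystander. Origin at the centre of its underside.
- beaker: Small clear beaker, 45 mm across, 57 mm tall, in front of the manifold; bystander. Origin at the centre of its underside.
- amber_bottle: Amber reagent bottle with orange cap, 51 mm across, 89 mm tall, behind the stopper; bystander. Origin at the centre of its underside.
Things that resemble listed ones, but are neither listed nor needed, are in the scene too. Several things have the shape of the stopper; the one meant has the colours described above.

How it is judged:
On the way, in this order (a step that is already met when the one before it is completed fails the run):
1. the left (+y) tap has been swung: its lever turned past 0.4 rad (value of joint lever_left above 0.4 rad), for 0.1 s.
2. the middle tap has been swung: its lever turned past 0.4 rad (not before the left (+y) one) (value of joint lever_mid above 0.4 rad), for 0.1 s.
3. the right (-y) tap has been swung: its lever turned past 0.4 rad (not before the middle one) (value of joint lever_right above 0.4 rad), for 0.1 s.
At the end, for the whole second after the job is handed in: Two taps stand fully open (levers beyond 1.42 rad); the third, the one that binds, stands shut (below 0.14 rad) and the stopper is fully home and at rest in the seat in front of it: within 4 mm of its centre, its foot at least 16.5 mm below the rim, tilted less than 0.1 rad (((value of joint lever_left below 0.14 rad and value of joint each of lever_mid, lever_right above 1.42 rad and horizontal distance between stopper and seat_left below 0.004 m and z of stopper in the frame of seat_left below -0.0165 m and angle between stopper's own z axis and vertical below 0.1 rad and linear speed of stopper below 0.02 m/s) or (value of joint lever_mid below 0.14 rad and value of joint each of lever_left, lever_right above 1.42 rad and horizontal distance between stopper and seat_mid below 0.004 m and z of stopper in the frame of seat_mid below -0.0165 m and angle between stopper's own z axis and vertical below 0.1 rad and linear speed of stopper below 0.02 m/s) or (value of joint lever_right below 0.14 rad and value of joint each of lever_left, lever_mid above 1.42 rad and horizontal distance between stopper and seat_right below 0.004 m and z of stopper in the frame of seat_right below -0.0165 m and angle between stopper's own z axis and vertical below 0.1 rad and linear speed of stopper below 0.02 m/s))); the robot touches nothing.
It fails at once if the fingers or arm press on the manifold or its levers with more than 20 N in all (contact force between any of the fingers, the arm and manifold above 20 N).
It fails at once if the petri dish is moved by more than 30 mm (distance of petri_dish from where it was at the start of the episode above 0.03 m).
It fails at once if the beaker is moved by more than 30 mm (distance of beaker from where it was at the start of the episode above 0.03 m).
It fails at once if the amber bottle is moved by more than 30 mm (distance of amber_bottle from where it was at the start of the episode above 0.03 m).
It also fails if it takes over 72 s, if anything falls off the work surface, if the arm or the gripper's body presses on something with over 40 N, if the wrist force passes 120 N, or if a joint passes its speed limit or range.

## Working session

There is one attempt and no reset: what is moved stays moved. The work goes in short steps, Python scripts to look and compute and a tool call to move; the robot and the scene stay as the last step left them, time stands still between calls to the robot, and variables do not carry over. Pictures are saved under pics/ and viewed, at most 10 in all, crops included, and the job is handed in when it is done.

Besides the shell and the picture viewer there is one more tool, called after "Request:" by a JSON object that holds its "method" and its "body", one argument or row to a line. servo_tool: Moves the arm, as the interface text tells. Its arguments: {"type":"object","properties":{"turn":{"type":"array"},"slide":{"type":"array"},"hand":{"type":"array"},"squeeze":{"type":"number"}},"required":["turn","slide","hand"]}

```bash
mkdir -p pics
cat > h.py <<'E'
import numpy as np, cv2
from bench import r
def K(n):
    c=r.get_calibration(n); return c, 192/np.tan(np.radians(c["fovy"])/2)
def pts(n,d):
    c,f=K(n); v,u=np.mgrid[0:384,0:512]
    P=np.stack([(u-c["cx"])/f*d,(v-c["cy"])/f*d,d],-1)
    return (P-np.array(c["t"]))@np.array(c["R"])
def ray(n,u,v,z):
    c,f=K(n);R=np.array(c["R"]);o=-R.T@np.array(c["t"])
    w=R.T@np.array([(u-c["cx"])/f,(v-c["cy"])/f,1]); return o+w*(z-o[2])/w[2]
def proj(n,X):
    c,f=K(n);q=np.array(c["R"])@np.array(X)+np.array(c["t"]); return q[0]/q[2]*f+c["cx"],q[1]/q[2]*f+c["cy"]
E
python3 - <<'E'
from h import *
for n in("top","side"):
    p,d=r.grab_frame(n); cv2.imwrite(f"pics/{n}0.png",p[:,:,::-1]); np.savez(f"{n}0.npz",p=p,d=d)
    c,f=K(n);print(n,f,c, -np.array(c["R"]).T@np.array(c["t"]))
print(r.get_obs())
E
```

```text
top 474.67755659383135 {'fovy': 44.04519712613696, 'cx': 247.8891746495693, 'cy': 179.6490647447284, 'R': array([[-0.00467872, -0.99998337,  0.00337073],
       [-0.97033319,  0.00372513, -0.24174288],
       [ 0.2417263 , -0.00440178, -0.97033449]]), 't': array([-0.01003396,  0.47778763,  1.04715797])} [ 0.21044062 -0.00720426  1.13162907]
side 375.1719606998555 {'fovy': 54.203584308062744, 'cx': 258.92802963849607, 'cy': 195.05977377723502, 'R': array([[-0.891734  , -0.45228938, -0.015646  ],
       [-0.28539048,  0.58883489, -0.75619161],
       [ 0.35123035, -0.66985655, -0.65416317]]), 't': array([0.40238762, 0.22053577, 0.73407625])} [0.16393167 0.54386227 0.6532687 ]
{'clock': 0.1, 'joints': array([ 1.03090553,  0.47773278,  0.02234216,  1.55632297, -0.0114885 ,
        1.10927665, -0.08312154]), 'qvel': array([-0.00014979, -0.00317832, -0.00082338, -0.00249753, -0.00179398,
       -0.00187438,  0.00054521]), 'tau': array([ 4.69810126e-03, -5.97766757e+01,  1.61387902e+00, -2.81958014e+01,
        1.28332412e-02,  5.04709882e-03,  4.28292230e-05]), 'tcp_pos': array([ 0.2822606 , -0.61258675,  0.23042513]), 'orientation': array([-3.06715276e+00, -6.72675003e-01,  7.35238651e-04]), 'contact_force': array([ 0.28984375,  0.88322614, -0.52315315]), 'moment': array([-0.02566611,  0.00275387,  0.03356032]), 'gripper_force': 0.0, 'grip_width': 0.08565977640076684}
```

View pics/top0.png

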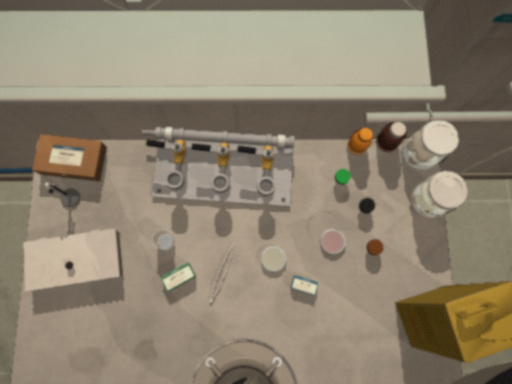

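View pics/side0.png

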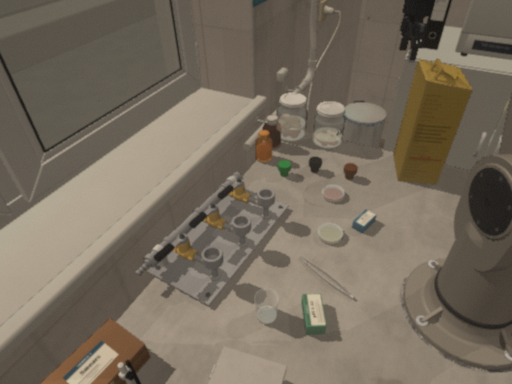

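Top view: the manifold's seats are at about (175,179), (221,182) and (266,185), with the levers pointing left at (155,144), (201,148) and (246,150). Stopper-shaped candidates are green (343,176), black (367,205) and red-brown (375,247). Black fits "dark rubber". I'll confirm it in a crop.

Run:
```python
from h import *
z=np.load("top0.npz");p,d=z["p"],z["d"];P=pts("top",d)
c=np.hstack([cv2.resize(p[160:265,325:395],None,fx=5.5,fy=5.5,interpolation=2),cv2.resize(p[120:225,140:215],None,fx=5.5,fy=5.5,interpolation=2)])
cv2.imwrite("pics/crop1.png",c[:,:,::-1])
def near(u,v,w):
    m=np.zeros(d.shape,bool);m[v-w:v+w,u-w:u+w]=1;return m
for u,v in((175,179),(221,182),(266,185)):
    m=near(u,v,14)&(P[...,2]>.075)&(P[...,2]<.1)&(P[...,0]<ray("top",u,v,.086)[0]+.03)
    ys,xs=np.nonzero(m);q=P[m]; (cc,rad)=cv2.minEnclosingCircle(q[:,:2].astype(np.float32))
    print("seat",cc,rad,q[:,2].mean(),len(q), ray("top",u,v,.086))
for u,v in((343,176),(367,205),(375,247)):
    m=near(u,v,12)&(P[...,2]>.03); q=P[m];(cc,rad)=cv2.minEnclosingCircle(q[:,:2].astype(np.float32))
    print("stop",cc,rad,q[:,2].max(),len(q),p[v-1:v+2,u-1:u+2].mean((0,1)))
hsv=p.max(2)
for u,v in((155,144),(201,148),(246,150)):
    m=near(u,v,13)&(hsv<45)
    q=P[m]; s=np.array([ray("top",x,y,.099)[:2] for y,x in np.argwhere(m)])
    print("lev",cv2.minAreaRect(s.astype(np.float32)),len(q),np.median(q[:,2]))
for u,v,n in((359,140,"bottle"),(274,259,"d1"),(332,242,"d2"),(165,242,"beaker"),(391,136,'dark')):
    print(n,P[v,u],ray("top",u,v,.014 if n[0]=='d' else .06))
```

```text
seat (0.4741542935371399, 0.1575113832950592) 0.02132459171116352 0.0837396698384143 157 [0.47307738 0.15348366 0.086     ]
seat (0.46665018796920776, 0.052641164511442184) 0.021381737664341927 0.08394161201068719 147 [0.46566583 0.04903368 0.086     ]
seat (0.4589160978794098, -0.05124059319496155) 0.021090639755129814 0.08412571461417719 146 [ 0.45828136 -0.05289398  0.086     ]
stop (0.358125776052475, -0.12812550365924835) 0.1909739077091217 1.131629068778734 186 [ 42.77777778 143.66666667  58.55555556]
stop (0.3217979669570923, -0.15596002340316772) 0.18591909110546112 1.131629068778734 199 [32.88888889 31.33333333 28.55555556]
stop (0.27238455414772034, -0.1631275862455368) 0.16787703335285187 1.131629068778734 211 [107.88888889  60.55555556  29.33333333]
lev ((0.5537490844726562, 0.19870105385780334), (0.03617110103368759, 0.010438407771289349), 81.32168579101562) 66 0.09791758625840172
lev ((0.5439357757568359, 0.09555163979530334), (0.035427674651145935, 0.009423994459211826), 81.29481506347656) 63 0.09752874782121891
lev ((0.5378762483596802, -0.009112652391195297), (0.03510615974664688, 0.00975317694246769), 82.32933807373047) 66 0.09750836838607124
bottle [ 0.57004065 -0.27413679  0.07037011] [ 0.57355449 -0.27674512  0.06      ]
d1 [ 0.29815446 -0.07225979  0.01328514] [ 0.29809839 -0.07221821  0.014     ]
d2 [ 0.33766411 -0.21031494  0.00845026] [ 0.33703549 -0.20931135  0.014     ]
beaker [0.33987037 0.18477866 0.00398218] [0.33344072 0.17524158 0.06      ]
dark [ 0.57850612 -0.34923157  0.07382841] [ 0.59932362 -0.36857638  0.014     ]
```

View pics/crop1.png

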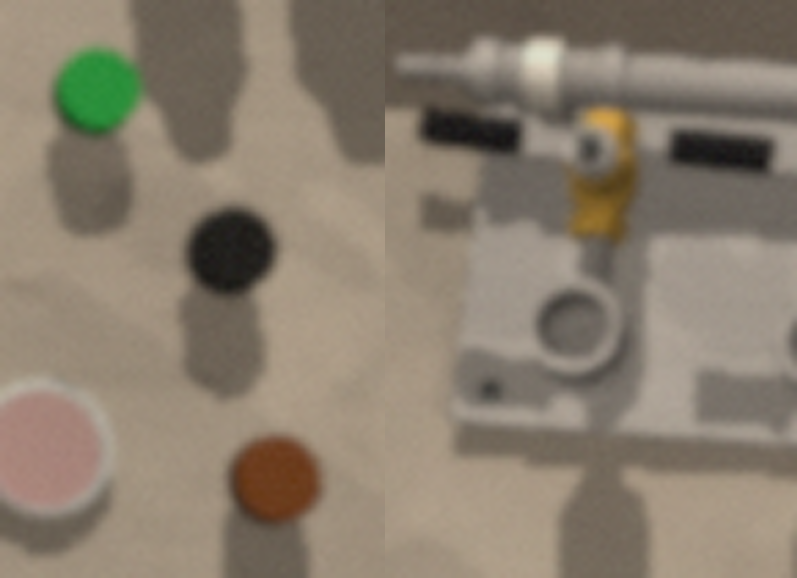

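The black stopper at (367,205) is the one meant. The green and red-brown ones are the wrong colour. Measured manifold: seat_mid ≈ (0.467, 0.052), yaw ≈ -4.2°, and the levers agree. I'm moving to the left lever with the fingers shut.

Request:
{"method": "servo_tool", "body": {
  "turn": [
    [0,0,2],
    [0,0,4],
    [0,0,6],
    [0,0,8],
    [0,0,10],
    [0,0,12.2],
    [0,0,12.2],
    [0,0,12.2]
  ],
  "slide": [
    [1,1.5,0.6],
    [2,3.5,0.6],
    [3,5.5,0.6],
    [4,7.5,0.6],
    [5,9.5,0.6],
    [6,11.5,0.6],
    [7,13.5,0.6],
    [7.2,14,0.6]
  ],
  "hand": [0,0,0,0,0,0,0,0]
}}

```text
clock: 1.1
tcp_pos: [0.4993, -0.1899, 0.2492]
orientation: [-2.299, -2.14, -0.001]
contact_force: [0.7, -0.8, 0.3]
grip_width: 0.0001
gripper_force: 0.0
```

Request:
{"method": "servo_tool", "body": {
  "turn": [
    [0,0,0],
    [0,0,0],
    [0,0,0],
    [0,0,0],
    [0,0,0],
    [0,0,0],
    [0,0,0],
    [0,0,0]
  ],
  "slide": [
    [0,2,0],
    [0.1,4,0],
    [0.2,6,0],
    [0.4,8,0],
    [0.5,10,-0.5],
    [0.6,12,-1],
    [0.6,13.1,-1.6],
    [0.6,13.1,-1.7]
  ],
  "hand": [0,0,0,0,0,0,0,0]
}}

```text
clock: 2.1
tcp_pos: [0.5148, 0.203, 0.1968]
orientation: [-2.295, -2.142, 0.002]
contact_force: [-0.2, -0.4, 0.2]
grip_width: -0.0002
gripper_force: 0.0
```

Run:
```python
from h import *
o=r.get_obs();print(o["tcp_pos"],o["joints"].round(2))
ims=[]
for n in("top","side"):
    p,d=r.grab_frame(n); u,v=map(int,proj(n,[.545,.16,.12])); print(u,v)
    u=max(u,70)
    ims.append(cv2.resize(p[max(v-60,0):max(v-60,0)+120,u-65:u+65],(390,360),interpolation=2))
cv2.imwrite("pics/c2.png",np.hstack(ims)[:,:,::-1])
```

```text
[0.5147561  0.20302827 0.19684466] [-0.02  0.38 -0.58  1.85  0.24  0.99 -0.77]
170 144
178 229
```

View pics/c2.png

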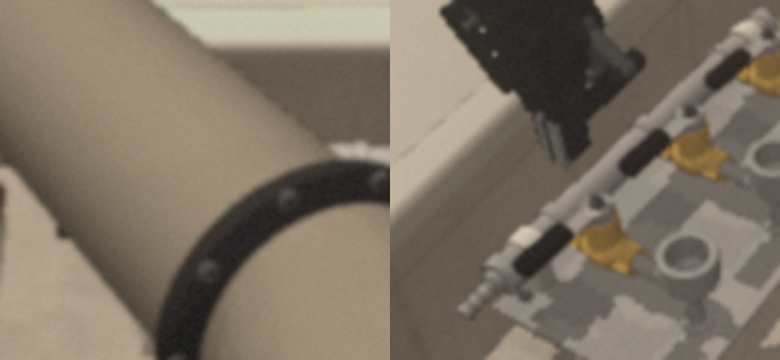

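The side crop shows the shut fingers above and in front of the left lever, with nothing beneath them. The top view is blocked by the arm. I'm descending in front of the sleeve.

Request:
{"method": "servo_tool", "body": {
  "turn": [
    [0,0,0],
    [0,0,0],
    [0,0,0],
    [0,0,0],
    [0,0,0]
  ],
  "slide": [
    [0,0,-1],
    [0,0,-2],
    [0,0,-3],
    [0,0,-3.9],
    [0,0,-3.9]
  ],
  "hand": [0,0,0,0,0]
}}

```text
clock: 2.82
tcp_pos: [0.5158, 0.1974, 0.0801]
orientation: [-2.305, -2.134, 0.006]
contact_force: [-0.7, -0.1, -0.1]
grip_width: -0.0
gripper_force: 0.0
```

```bash
cat >> h.py <<'E'
ax=np.array([.9973,-.0732]);ay=np.array([.0732,.9973]);pm=np.array([.5416,.0465])
def tgt(k,th,off=-.022,rad=.05):
    u=ay*np.cos(th)+ax*np.sin(th);n=ax*np.cos(th)-ay*np.sin(th); return pm+k*.105*ay+rad*u+off*n
def plan(k,ths,off=-.022,c=None):
    c=r.get_obs()["tcp_pos"][:2] if c is None else c
    for t in ths: print(round(t,2),"slide",((tgt(k,t,off)-c)/.03).round(2),"turn",round(-np.degrees(t)/5,2))
E
python3 - <<'E'
from h import *
o=r.get_obs();print(o["tcp_pos"],o["contact_force"])
plan(1,[0,.1,.2,.3,.4,.5,.6,.7,.8,.9,1,1.1,1.2,1.3,1.4,1.5,1.6])
E
```

```text
[0.5158452  0.19743556 0.08009374] [-0.67009333 -0.1357635  -0.06484625]
0 slide [0.51 0.18] turn -0.0
0.1 slide [0.68 0.23] turn -1.15
0.2 slide [0.86 0.26] turn -2.29
0.3 slide [1.04 0.28] turn -3.44
0.4 slide [1.22 0.28] turn -4.58
0.5 slide [1.4  0.26] turn -5.73
0.6 slide [1.58 0.22] turn -6.88
0.7 slide [1.75 0.16] turn -8.02
0.8 slide [1.92 0.09] turn -9.17
0.9 slide [2.08 0.  ] turn -10.31
1 slide [ 2.23 -0.1 ] turn -11.46
1.1 slide [ 2.37 -0.22] turn -12.61
1.2 slide [ 2.49 -0.35] turn -13.75
1.3 slide [ 2.61 -0.49] turn -14.9
1.4 slide [ 2.7  -0.65] turn -16.04
1.5 slide [ 2.78 -0.81] turn -17.19
1.6 slide [ 2.85 -0.98] turn -18.33
```

Request:
{"method": "servo_tool", "body": {
  "turn": [
    [0,0,0],
    [0,0,-1.2],
    [0,0,-2.3],
    [0,0,-3.4],
    [0,0,-4.6],
    [0,0,-5.2],
    [0,0,-5.2]
  ],
  "slide": [
    [0.5,0.18,0],
    [0.7,0.23,0],
    [0.86,0.26,0],
    [1.04,0.28,0],
    [1.22,0.28,0],
    [1.31,0.27,0],
    [1.31,0.27,0]
  ],
  "hand": [0,0,0,0,0,0,0]
}}

```text
clock: 3.7
tcp_pos: [0.5577, 0.2085, 0.0829]
orientation: [2.724, 1.564, 0.005]
contact_force: [0.3, 0.9, -0.6]
grip_width: -0.0005
gripper_force: 0.0
```

```bash
cat >> h.py <<'E'
def lever(k,n="side",save=None):
    # lever angle from dark sleeve pixels, cast to z=.099 (side view)
    p,d=r.grab_frame(n);P=pts(n,d);q=P-np.r_[pm+k*.105*ay,0]
    R=np.hypot(q[...,0],q[...,1]);m=(p.max(2)<60)&(R>.028)&(R<.074)&(P[...,2]>.085)&(P[...,2]<.103)
    a=np.arctan2(q[m][:,:2]@ax,q[m][:,:2]@ay)
    print("lever",k,m.sum(),"angle pct",np.percentile(a,[10,30,50,70,90]).round(2) if m.sum() else None)
    if save: cv2.imwrite(save,p[:,:,::-1])
E
python3 - <<'E'
from h import *
for i in range(3): print(r.get_obs()["contact_force"]); lever(1)
lever(0);lever(-1)
plan(1,[.5,.6,.7,.8,.9,1])
E
```

```text
[ 0.29779144  0.91035474 -0.6395105 ]
lever 1 156 angle pct [-3.1  -3.03 -0.13  0.39  3.1 ]
[-0.28226469  0.79187875 -0.02953965]
lever 1 157 angle pct [-3.09 -3.04 -0.15  0.36  3.09]
[-0.4860392  -0.89835306 -0.22170618]
lever 1 155 angle pct [-3.09 -3.03 -0.14  0.38  3.1 ]
lever 0 176 angle pct [-3.09 -0.14 -0.05  0.03  3.08]
lever -1 74 angle pct [-0.09 -0.05 -0.01  0.03  0.08]
0.5 slide [ 0.05 -0.1 ] turn -5.73
0.6 slide [ 0.23 -0.14] turn -6.88
0.7 slide [ 0.41 -0.19] turn -8.02
0.8 slide [ 0.57 -0.27] turn -9.17
0.9 slide [ 0.73 -0.36] turn -10.31
1 slide [ 0.88 -0.46] turn -11.46
```

Request:
{"method": "servo_tool", "body": {
  "turn": [
    [0,0,-0.5],
    [0,0,-1.1],
    [0,0,-1.7],
    [0,0,-2.3],
    [0,0,-2.8],
    [0,0,-2.8]
  ],
  "slide": [
    [0.05,-0.1,0],
    [0.14,-0.12,0],
    [0.23,-0.14,0],
    [0.32,-0.16,0],
    [0.41,-0.19,0],
    [0.41,-0.19,0]
  ],
  "hand": [0,0,0,0,0,0]
}}

```text
clock: 4.7
tcp_pos: [0.5683, 0.2022, 0.0813]
orientation: [2.895, 1.22, 0.0]
contact_force: [-0.1, 0.0, -0.7]
grip_width: 0.0002
gripper_force: 0.2
```

```bash
sed -i 's/^    a=np.arctan2(q\[m\].*/&\n    a=a[(a>-.3)\&(a<1.9)]/' h.py
python3 - <<'E'
from h import *
f=[]
for i in range(4): f.append(r.get_obs()["contact_force"]); lever(1,save="pics/l1.png")
print(np.mean(f,0))
plan(1,[.7,.8,.9,1,1.1])
p=cv2.imread("pics/l1.png");cv2.imwrite("pics/l1c.png",cv2.resize(p[140:310,110:310],None,fx=3,fy=3,interpolation=2))
E
```

```text
lever 1 165 angle pct [0.02 0.08 0.41 0.47 0.68]
lever 1 165 angle pct [0.02 0.08 0.39 0.47 0.67]
lever 1 168 angle pct [0.02 0.08 0.39 0.48 0.66]
lever 1 164 angle pct [0.02 0.08 0.4  0.49 0.65]
[-0.05989494  0.42811774  0.0515533 ]
0.7 slide [0.01 0.01] turn -8.02
0.8 slide [ 0.17 -0.07] turn -9.17
0.9 slide [ 0.33 -0.15] turn -10.31
1 slide [ 0.48 -0.26] turn -11.46
1.1 slide [ 0.62 -0.38] turn -12.61
```

View pics/l1c.png

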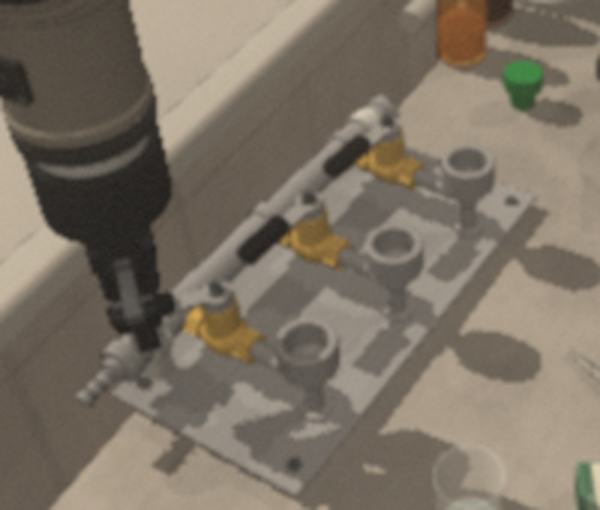

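The crop shows that the lever sleeve has swung with the finger, at about (150,305), and no force has built up. I'm continuing.

Request:
{"method": "servo_tool", "body": {
  "turn": [
    [0,0,-0.6],
    [0,0,-1.2],
    [0,0,-1.8],
    [0,0,-2.3],
    [0,0,-2.9],
    [0,0,-3.4],
    [0,0,-3.4]
  ],
  "slide": [
    [0.09,-0.03,0],
    [0.17,-0.07,0],
    [0.25,-0.11,0],
    [0.33,-0.15,0],
    [0.41,-0.21,0],
    [0.48,-0.26,0],
    [0.48,-0.26,0]
  ],
  "hand": [0,0,0,0,0,0,0]
}}

```text
clock: 5.78
tcp_pos: [0.5827, 0.1943, 0.0812]
orientation: [3.043, 0.779, 0.0]
contact_force: [-0.5, 0.4, 1.0]
grip_width: -0.0001
gripper_force: 0.1
```

Run:
```python
from h import *
f=[]
for i in range(4): f.append(r.get_obs()["contact_force"]); lever(1)
print(np.mean(f,0))
plan(1,[1,1.1,1.2,1.3,1.4,1.5,1.6,1.65])
```

```text
lever 1 185 angle pct [0.32 0.39 0.73 0.81 0.97]
lever 1 185 angle pct [0.32 0.39 0.73 0.84 0.97]
lever 1 184 angle pct [0.31 0.39 0.74 0.81 0.98]
lever 1 187 angle pct [0.31 0.39 0.73 0.83 0.98]
[-0.01050367  0.75822658  0.25621654]
1 slide [0. 0.] turn -11.46
1.1 slide [ 0.14 -0.12] turn -12.61
1.2 slide [ 0.26 -0.25] turn -13.75
1.3 slide [ 0.38 -0.39] turn -14.9
1.4 slide [ 0.47 -0.55] turn -16.04
1.5 slide [ 0.55 -0.71] turn -17.19
1.6 slide [ 0.62 -0.88] turn -18.33
1.65 slide [ 0.64 -0.97] turn -18.91
```

Request:
{"method": "servo_tool", "body": {
  "turn": [
    [0,0,-0.6],
    [0,0,-1.1],
    [0,0,-1.7],
    [0,0,-1.7]
  ],
  "slide": [
    [0.07,-0.06,0],
    [0.14,-0.12,0],
    [0.2,-0.18,0],
    [0.2,-0.18,0]
  ],
  "hand": [0,0,0,0]
}}

```text
clock: 6.48
tcp_pos: [0.5887, 0.189, 0.0813]
orientation: [3.092, 0.552, 0.0]
contact_force: [-0.3, -0.5, -0.2]
grip_width: -0.0001
gripper_force: 0.2
```

Free. I'm swinging it fully open, then backing off in +y and lifting.

Request:
{"method": "servo_tool", "body": {
  "turn": [
    [0,0,-0.6],
    [0,0,-1.7],
    [0,0,-2.8],
    [0,0,-4],
    [0,0,-5.1],
    [0,0,-5.7],
    [0,0,-5.7]
  ],
  "slide": [
    [0.06,-0.07,0],
    [0.18,-0.21,0],
    [0.27,-0.37,0],
    [0.35,-0.53,0],
    [0.42,-0.7,0],
    [0.44,-0.79,0],
    [0.44,-0.79,0]
  ],
  "hand": [0,0,0,0,0,0,0]
}}

```text
clock: 7.35
tcp_pos: [0.6018, 0.1686, 0.0815]
orientation: [-3.13, 0.222, -0.001]
contact_force: [0.8, 7.1, -1.2]
grip_width: -0.0002
gripper_force: 3.2
```

Run:
```python
from h import *
f=[]
for i in range(4): f.append(r.get_obs()["contact_force"]); lever(1,save="pics/l2.png")
print(np.mean(f,0), tgt(1,1.571))
p=cv2.imread("pics/l2.png");cv2.imwrite("pics/l2c.png",cv2.resize(p[140:310,110:310],None,fx=3,fy=3,interpolation=2))
```

```text
lever 1 196 angle pct [0.92 1.28 1.38 1.5  1.61]
lever 1 197 angle pct [0.94 1.29 1.37 1.53 1.61]
lever 1 196 angle pct [0.94 1.29 1.38 1.51 1.6 ]
lever 1 192 angle pct [0.93 1.29 1.39 1.52 1.6 ]
[ 0.12989207  6.32772128 -1.12877426] [0.60076512 0.16948662]
```

View pics/l2c.png

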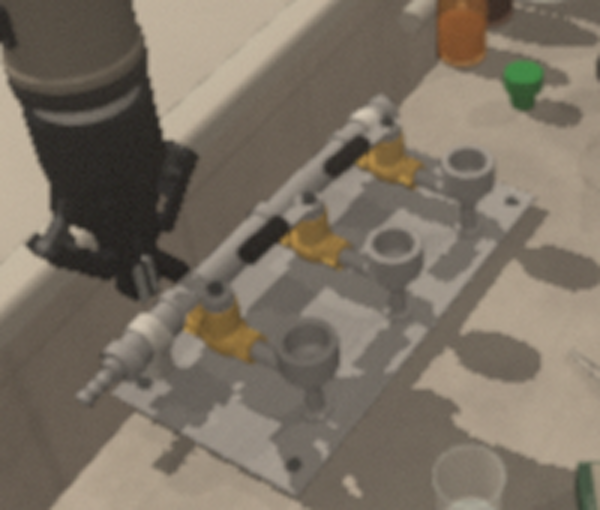

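The lever is at its stop: a 7 N reaction exactly where predicted, and the crop shows the sleeve behind the finger over the pipe. I'm backing off and going to the middle lever.

Request:
{"method": "servo_tool", "body": {
  "turn": [
    [0,0,0],
    [0,0,0],
    [0,0,2],
    [0,0,4],
    [0,0,6],
    [0,0,8],
    [0,0,10],
    [0,0,12]
  ],
  "slide": [
    [0,0.5,0],
    [0,0.8,0.8],
    [0,0.8,2],
    [-1,0,2.2],
    [-2,-1,2.2],
    [-3,-2.2,2.2],
    [-3,-2.2,2.2],
    [-3,-2.2,2.2]
  ],
  "hand": [0,0,0,0,0,0,0,0]
}}

```text
clock: 8.55
tcp_pos: [0.5117, 0.0989, 0.1477]
orientation: [2.822, 1.378, 0.0]
contact_force: [0.4, 0.8, -0.0]
grip_width: -0.0001
gripper_force: 0.0
```

Request:
{"method": "servo_tool", "body": {
  "turn": [
    [0,0,2],
    [0,0,4],
    [0,0,6],
    [0,0,6.8],
    [0,0,6.8],
    [0,0,6.8]
  ],
  "slide": [
    [0,0,0],
    [0,0,0],
    [0,0,0],
    [0,0,-1.1],
    [0,0,-2.2],
    [0,0,-2.2]
  ],
  "hand": [0,0,0,0,0,0]
}}

```text
clock: 9.3
tcp_pos: [0.51, 0.099, 0.0795]
orientation: [-2.3, -2.137, 0.007]
contact_force: [-0.6, -0.3, 0.4]
grip_width: -0.0001
gripper_force: 0.0
```

Run:
```python
from h import *
o=r.get_obs();print(o["contact_force"],o["orientation"])
for k in(1,0,-1): lever(k)
plan(0,[0,.1,.2,.3,.4,.5,.6,.7,.8,.9,1])
```

```text
[-0.58742356 -0.31225264  0.38378751] [-2.30028358 -2.13655497  0.00671002]
lever 1 210 angle pct [1.33 1.42 1.47 1.53 1.61]
lever 0 135 angle pct [-0.1  -0.07 -0.02  0.02  0.06]
lever -1 47 angle pct [-0.13 -0.08 -0.04  0.04  0.08]
0 slide [ 0.36 -0.06] turn -0.0
0.1 slide [ 0.53 -0.01] turn -1.15
0.2 slide [0.71 0.02] turn -2.29
0.3 slide [0.89 0.04] turn -3.44
0.4 slide [1.07 0.04] turn -4.58
0.5 slide [1.25 0.02] turn -5.73
0.6 slide [ 1.43 -0.02] turn -6.88
0.7 slide [ 1.61 -0.08] turn -8.02
0.8 slide [ 1.77 -0.15] turn -9.17
0.9 slide [ 1.93 -0.24] turn -10.31
1 slide [ 2.08 -0.34] turn -11.46
```

The left lever reads open. Now I'm pushing the middle one.

Request:
{"method": "servo_tool", "body": {
  "turn": [
    [0,0,0],
    [0,0,-1.2],
    [0,0,-2.3],
    [0,0,-3.4],
    [0,0,-4.6],
    [0,0,-5.7],
    [0,0,-5.7]
  ],
  "slide": [
    [0.36,-0.06,0],
    [0.53,-0.01,0],
    [0.71,0.02,0],
    [0.89,0.04,0],
    [1.07,0.04,0],
    [1.25,0.02,0],
    [1.25,0.02,0]
  ],
  "hand": [0,0,0,0,0,0,0]
}}

```text
clock: 10.32
tcp_pos: [0.5505, 0.1001, 0.0822]
orientation: [2.757, 1.505, 0.003]
contact_force: [-0.4, -0.8, 0.3]
grip_width: -0.0002
gripper_force: 0.0
```

Request:
{"method": "servo_tool", "body": {
  "turn": [
    [0,0,-0.6],
    [0,0,-1.2],
    [0,0,-1.7],
    [0,0,-2.3],
    [0,0,-2.3]
  ],
  "slide": [
    [0.09,-0.02,0],
    [0.18,-0.04,0],
    [0.27,-0.07,0],
    [0.36,-0.1,0],
    [0.36,-0.1,0]
  ],
  "hand": [0,0,0,0,0]
}}

```text
clock: 10.95
tcp_pos: [0.5606, 0.0972, 0.0817]
orientation: [2.894, 1.222, 0.002]
contact_force: [-1.0, 0.4, 0.9]
grip_width: 0.0001
gripper_force: 0.2
```

Run:
```python
from h import *
f=[]
for i in range(4): f.append(r.get_obs()["contact_force"]); lever(0)
print(np.mean(f,0))
plan(0,[.7,.8,.9,1,1.1,1.2,1.3])
```

```text
lever 0 131 angle pct [0.03 0.08 0.52 0.56 0.64]
lever 0 128 angle pct [0.02 0.07 0.53 0.56 0.65]
lever 0 131 angle pct [0.02 0.08 0.54 0.57 0.65]
lever 0 133 angle pct [0.01 0.08 0.53 0.57 0.64]
[-0.64789023  0.0904318   0.46649047]
0.7 slide [0.02 0.03] turn -8.02
0.8 slide [ 0.19 -0.04] turn -9.17
0.9 slide [ 0.35 -0.13] turn -10.31
1 slide [ 0.5  -0.23] turn -11.46
1.1 slide [ 0.63 -0.35] turn -12.61
1.2 slide [ 0.76 -0.48] turn -13.75
1.3 slide [ 0.87 -0.63] turn -14.9
```

Request:
{"method": "servo_tool", "body": {
  "turn": [
    [0,0,-0.6],
    [0,0,-1.2],
    [0,0,-1.8],
    [0,0,-2.3],
    [0,0,-2.3]
  ],
  "slide": [
    [0.1,0,0],
    [0.19,-0.04,0],
    [0.27,-0.08,0],
    [0.35,-0.13,0],
    [0.35,-0.13,0]
  ],
  "hand": [0,0,0,0,0]
}}

```text
clock: 11.78
tcp_pos: [0.5704, 0.0929, 0.0811]
orientation: [3.002, 0.925, -0.001]
contact_force: [-0.9, -0.1, -0.1]
grip_width: -0.0002
gripper_force: 0.3
```

Run:
```python
from h import *
f=[]
for i in range(4): f.append(r.get_obs()["contact_force"]); lever(0)
print(np.mean(f,0))
plan(0,[.9,1,1.1,1.2,1.3,1.4,1.5,1.6,1.65])
```

```text
lever 0 140 angle pct [0.21 0.27 0.58 0.69 0.85]
lever 0 142 angle pct [0.21 0.28 0.59 0.7  0.86]
lever 0 139 angle pct [0.22 0.27 0.63 0.71 0.9 ]
lever 0 138 angle pct [0.21 0.28 0.63 0.72 0.89]
[-1.34645438  0.1417751  -0.24852498]
0.9 slide [-0.   -0.01] turn -10.31
1 slide [ 0.15 -0.11] turn -11.46
1.1 slide [ 0.28 -0.23] turn -12.61
1.2 slide [ 0.41 -0.36] turn -13.75
1.3 slide [ 0.52 -0.51] turn -14.9
1.4 slide [ 0.62 -0.66] turn -16.04
1.5 slide [ 0.7  -0.82] turn -17.19
1.6 slide [ 0.76 -0.99] turn -18.33
1.65 slide [ 0.79 -1.08] turn -18.91
```

Request:
{"method": "servo_tool", "body": {
  "turn": [
    [0,0,-0.6],
    [0,0,-1.1],
    [0,0,-1.8],
    [0,0,-2.3],
    [0,0,-2.3]
  ],
  "slide": [
    [0.08,-0.06,0],
    [0.15,-0.11,0],
    [0.22,-0.17,0],
    [0.28,-0.23,0],
    [0.28,-0.23,0]
  ],
  "hand": [0,0,0,0,0]
}}

```text
clock: 12.6
tcp_pos: [0.5794, 0.0862, 0.0814]
orientation: [3.08, 0.619, 0.001]
contact_force: [0.2, 1.5, 0.4]
grip_width: 0.0001
gripper_force: 0.5
```

Run:
```python
from h import *
f=[]
for i in range(4): f.append(r.get_obs()["contact_force"]); lever(0)
print(np.mean(f,0))
plan(0,[1.1,1.2,1.3,1.4,1.5,1.6,1.65])
```

```text
lever 0 144 angle pct [0.42 0.5  0.83 0.92 1.09]
lever 0 146 angle pct [0.43 0.48 0.81 0.92 1.08]
lever 0 144 angle pct [0.43 0.49 0.82 0.93 1.08]
lever 0 144 angle pct [0.43 0.49 0.82 0.93 1.06]
[0.33284748 0.82507366 0.09690616]
1.1 slide [ 0. -0.] turn -12.61
1.2 slide [ 0.13 -0.13] turn -13.75
1.3 slide [ 0.24 -0.28] turn -14.9
1.4 slide [ 0.34 -0.43] turn -16.04
1.5 slide [ 0.42 -0.59] turn -17.19
1.6 slide [ 0.48 -0.76] turn -18.33
1.65 slide [ 0.51 -0.85] turn -18.91
```

The middle lever is free past 0.95 rad, so I'm opening it fully.

Request:
{"method": "servo_tool", "body": {
  "turn": [
    [0,0,-1.1],
    [0,0,-2.3],
    [0,0,-3.4],
    [0,0,-4.6],
    [0,0,-5.7],
    [0,0,-6.2],
    [0,0,-6.2]
  ],
  "slide": [
    [0.13,-0.13,0],
    [0.24,-0.28,0],
    [0.34,-0.43,0],
    [0.42,-0.59,0],
    [0.48,-0.76,0],
    [0.5,-0.84,0],
    [0.5,-0.84,0]
  ],
  "hand": [0,0,0,0,0,0,0]
}}

```text
clock: 13.68
tcp_pos: [0.5941, 0.0638, 0.0815]
orientation: [-3.131, 0.223, -0.001]
contact_force: [0.7, 6.4, -0.5]
grip_width: 0.0
gripper_force: 3.3
```

Request:
{"method": "servo_tool", "body": {
  "turn": [
    [0,0,0],
    [0,0,0],
    [0,0,2],
    [0,0,4],
    [0,0,6],
    [0,0,8],
    [0,0,10],
    [0,0,12]
  ],
  "slide": [
    [0,0.5,0],
    [0,0.8,0.8],
    [0,0.8,2],
    [-1,0,2.2],
    [-2,-1,2.2],
    [-3,-2.2,2.2],
    [-3,-2.2,2.2],
    [-3,-2.2,2.2]
  ],
  "hand": [0,0,0,0,0,0,0,0]
}}

```text
clock: 14.68
tcp_pos: [0.5035, -0.0057, 0.1475]
orientation: [2.823, 1.377, -0.0]
contact_force: [-0.2, 0.1, 0.3]
grip_width: -0.0002
gripper_force: 0.0
```

Request:
{"method": "servo_tool", "body": {
  "turn": [
    [0,0,2],
    [0,0,4],
    [0,0,6],
    [0,0,6.8],
    [0,0,6.8],
    [0,0,6.8]
  ],
  "slide": [
    [0,0,0],
    [0,0,0],
    [0,0,0],
    [0,0,-1.1],
    [0,0,-2.2],
    [0,0,-2.2]
  ],
  "hand": [0,0,0,0,0,0]
}}

```text
clock: 15.42
tcp_pos: [0.502, -0.0051, 0.0796]
orientation: [-2.3, -2.136, 0.006]
contact_force: [0.3, -0.3, 0.3]
grip_width: 0.0001
gripper_force: 0.0
```

Run:
```python
from h import *
o=r.get_obs();print(o["contact_force"],o["orientation"])
for k in(1,0,-1): lever(k); lever(k,"top")
plan(-1,[0,.1,.2,.3,.4,.5,.6,.7,.8,.9,1])
```

```text
[ 0.32116465 -0.28256994  0.32500604] [-2.30003453 -2.13567234  0.00630857]
lever 1 105 angle pct [1.34 1.4  1.46 1.53 1.6 ]
lever 1 84 angle pct [1.5  1.55 1.6  1.65 1.69]
lever 0 180 angle pct [1.32 1.39 1.45 1.52 1.6 ]
lever 0 0 angle pct None
lever -1 78 angle pct [-0.08 -0.05 -0.01  0.04  0.09]
lever -1 0 angle pct None
0 slide [ 0.36 -0.06] turn -0.0
0.1 slide [ 0.53 -0.01] turn -1.15
0.2 slide [0.71 0.03] turn -2.29
0.3 slide [0.89 0.04] turn -3.44
0.4 slide [1.08 0.04] turn -4.58
0.5 slide [1.26 0.02] turn -5.73
0.6 slide [ 1.43 -0.02] turn -6.88
0.7 slide [ 1.61 -0.07] turn -8.02
0.8 slide [ 1.77 -0.14] turn -9.17
0.9 slide [ 1.93 -0.23] turn -10.31
1 slide [ 2.08 -0.34] turn -11.46
```

Both are open. Now the right lever: first to 0.5, then small steps.

Request:
{"method": "servo_tool", "body": {
  "turn": [
    [0,0,0],
    [0,0,-1.2],
    [0,0,-2.3],
    [0,0,-3.4],
    [0,0,-4.6],
    [0,0,-5.7],
    [0,0,-5.7]
  ],
  "slide": [
    [0.36,-0.06,0],
    [0.53,-0.01,0],
    [0.71,0.02,0],
    [0.89,0.04,0],
    [1.07,0.04,0],
    [1.25,0.02,0],
    [1.25,0.02,0]
  ],
  "hand": [0,0,0,0,0,0,0]
}}

```text
clock: 16.6
tcp_pos: [0.5423, -0.0044, 0.0816]
orientation: [2.757, 1.506, 0.001]
contact_force: [-0.4, -0.4, -0.7]
grip_width: 0.0001
gripper_force: 0.0
```

Run:
```python
from h import *
f=[]
for i in range(4): f.append(r.get_obs()["contact_force"]); lever(-1)
print(np.mean(f,0))
plan(-1,[.5,.6,.7,.8,.9,1])
```

```text
lever -1 53 angle pct [-0.14 -0.1   0.35  0.4   0.47]
lever -1 50 angle pct [-0.15 -0.08  0.36  0.4   0.48]
lever -1 51 angle pct [-0.15 -0.08  0.35  0.39  0.47]
lever -1 52 angle pct [-0.16 -0.1   0.35  0.4   0.46]
[-0.21429433  0.13152086 -0.79475074]
0.5 slide [0.03 0.  ] turn -5.73
0.6 slide [ 0.21 -0.03] turn -6.88
0.7 slide [ 0.38 -0.09] turn -8.02
0.8 slide [ 0.55 -0.16] turn -9.17
0.9 slide [ 0.71 -0.25] turn -10.31
1 slide [ 0.86 -0.35] turn -11.46
```

Request:
{"method": "servo_tool", "body": {
  "turn": [
    [0,0,-0.6],
    [0,0,-1.2],
    [0,0,-1.2],
    [0,0,-1.2]
  ],
  "slide": [
    [0.12,-0.02,0],
    [0.21,-0.03,0],
    [0.21,-0.03,0],
    [0.21,-0.03,0]
  ],
  "hand": [0,0,0,0]
}}

```text
clock: 17.3
tcp_pos: [0.5475, -0.0053, 0.0813]
orientation: [-2.832, -1.36, 0.0]
contact_force: [-0.3, -0.1, -0.2]
grip_width: 0.0002
gripper_force: 0.3
```

Request:
{"method": "servo_tool", "body": {
  "turn": [
    [0,0,-0.6],
    [0,0,-1.1],
    [0,0,-1.1],
    [0,0,-1.1]
  ],
  "slide": [
    [0.09,-0.03,0],
    [0.17,-0.06,0],
    [0.17,-0.06,0],
    [0.17,-0.06,0]
  ],
  "hand": [0,0,0,0]
}}

```text
clock: 17.8
tcp_pos: [0.5529, -0.0071, 0.0813]
orientation: [2.894, 1.222, 0.0]
contact_force: [-0.4, 0.7, -0.2]
grip_width: -0.0002
gripper_force: 0.3
```

Request:
{"method": "servo_tool", "body": {
  "turn": [
    [0,0,-0.6],
    [0,0,-1.1],
    [0,0,-1.1],
    [0,0,-1.1]
  ],
  "slide": [
    [0.09,-0.03,0],
    [0.17,-0.07,0],
    [0.17,-0.07,0],
    [0.17,-0.07,0]
  ],
  "hand": [0,0,0,0]
}}

```text
clock: 18.3
tcp_pos: [0.5581, -0.0092, 0.0814]
orientation: [2.949, 1.082, 0.001]
contact_force: [-0.6, 1.3, 0.3]
grip_width: -0.0
gripper_force: 0.2
```

Run:
```python
from h import *
f=[]
for i in range(6): f.append(r.get_obs()["contact_force"]); lever(-1)
print(np.mean(f,0), r.get_obs()["gripper_force"])
```

```text
lever -1 43 angle pct [0.14 0.19 0.6  0.66 0.74]
lever -1 45 angle pct [0.11 0.19 0.52 0.66 0.74]
lever -1 43 angle pct [0.13 0.19 0.61 0.65 0.73]
lever -1 43 angle pct [0.13 0.19 0.61 0.65 0.74]
lever -1 44 angle pct [0.12 0.19 0.57 0.66 0.72]
lever -1 42 angle pct [0.12 0.18 0.61 0.67 0.76]
[-0.16539426  0.08732384  0.00950153] 0.035101730609312654
```

Request:
{"method": "servo_tool", "body": {
  "turn": [
    [0,0,-0.6],
    [0,0,-1.1],
    [0,0,-1.1],
    [0,0,-1.1]
  ],
  "slide": [
    [0.08,-0.04,0],
    [0.16,-0.09,0],
    [0.16,-0.09,0],
    [0.16,-0.09,0]
  ],
  "hand": [0,0,0,0]
}}

```text
clock: 19.1
tcp_pos: [0.5625, -0.0116, 0.0813]
orientation: [-2.998, -0.939, 0.0]
contact_force: [-2.9, 2.2, 1.6]
grip_width: -0.0001
gripper_force: 1.5
```

Request:
{"method": "servo_tool", "body": {
  "turn": [
    [0,0,-0.6],
    [0,0,-1.1],
    [0,0,-1.1],
    [0,0,-1.1]
  ],
  "slide": [
    [0.08,-0.05,0],
    [0.15,-0.1,0],
    [0.15,-0.1,0],
    [0.15,-0.1,0]
  ],
  "hand": [0,0,0,0]
}}

```text
clock: 19.6
tcp_pos: [0.5661, -0.0135, 0.0812]
orientation: [-3.038, -0.795, 0.003]
contact_force: [-5.1, 3.9, 4.3]
grip_width: -0.0
gripper_force: 3.4
```

The right lever binds from about 0.8 rad, with the force rising to about 7 N. I'm backing off, lifting and looking.

Request:
{"method": "servo_tool", "body": {
  "turn": [
    [0,0,0],
    [0,0,0],
    [0,0,0],
    [0,0,0],
    [0,0,0]
  ],
  "slide": [
    [-0.15,0.25,0],
    [-0.3,0.45,0],
    [-0.3,0.45,1],
    [-0.3,0.45,2.2],
    [-0.3,0.45,2.2]
  ],
  "hand": [0,0,0,0,0]
}}

```text
clock: 20.23
tcp_pos: [0.5605, -0.0013, 0.1502]
orientation: [3.038, 0.792, 0.01]
contact_force: [-0.3, -0.4, -0.1]
grip_width: 0.0002
gripper_force: 0.0
```

Run:
```python
from h import *
for k in(1,0,-1): lever(k)
o=r.get_obs();print(o["tcp_pos"],o["joints"].round(2),o["orientation"])
c=o["tcp_pos"][:2];t=tgt(-1,.8,.037);print("far",t,(t-c)/.03)
plan(-1,[.8,.7,.6,.5,.4,.3,.2,.1,0,-.05],.022,c=t)
```

```text
lever 1 107 angle pct [1.33 1.41 1.47 1.53 1.6 ]
lever 0 130 angle pct [1.32 1.39 1.45 1.52 1.6 ]
lever -1 95 angle pct [0.62 0.69 0.72 0.79 0.87]
[ 0.55770876 -0.00148338  0.14664538] [-0.06  0.39 -0.06  1.92  0.03  0.84 -1.2 ] [ 3.03973944e+00  7.92950645e-01 -1.17486364e-03]
far [ 0.59600057 -0.05445822] [ 1.27639345 -1.76582785]
0.8 slide [-0.32  0.38] turn -9.17
0.7 slide [-0.38  0.56] turn -8.02
0.6 slide [-0.46  0.72] turn -6.88
0.5 slide [-0.55  0.88] turn -5.73
0.4 slide [-0.66  1.02] turn -4.58
0.3 slide [-0.78  1.16] turn -3.44
0.2 slide [-0.91  1.28] turn -2.29
0.1 slide [-1.06  1.39] turn -1.15
0 slide [-1.22  1.48] turn -0.0
-0.05 slide [-1.3   1.52] turn 0.57
```

Request:
{"method": "servo_tool", "body": {
  "turn": [
    [0,0,1],
    [0,0,2],
    [0,0,2],
    [0,0,2],
    [0,0,2],
    [0,0,2]
  ],
  "slide": [
    [0.7,-0.9,0],
    [1.3,-1.8,0],
    [1.3,-1.8,0],
    [1.3,-1.8,-1.1],
    [1.3,-1.8,-2.2],
    [1.3,-1.8,-2.2]
  ],
  "hand": [0,0,0,0,0,0]
}}

```text
clock: 21.12
tcp_pos: [0.594, -0.0544, 0.0782]
orientation: [-2.956, -1.055, 0.01]
contact_force: [0.0, -0.3, 0.8]
grip_width: 0.0001
gripper_force: 0.0
```

Request:
{"method": "servo_tool", "body": {
  "turn": [
    [0,0,0],
    [0,0,1.2],
    [0,0,2.3],
    [0,0,3.4],
    [0,0,4.6],
    [0,0,5.7],
    [0,0,5.7]
  ],
  "slide": [
    [-0.3,0.38,0],
    [-0.38,0.56,0],
    [-0.46,0.72,0],
    [-0.55,0.88,0],
    [-0.66,1.02,0],
    [-0.78,1.16,0],
    [-0.78,1.16,0]
  ],
  "hand": [0,0,0,0,0,0,0]
}}

```text
clock: 22.0
tcp_pos: [0.5741, -0.0195, 0.0829]
orientation: [2.608, 1.751, 0.003]
contact_force: [-0.8, -0.4, 0.6]
grip_width: -0.0
gripper_force: 0.0
```

Run:
```python
from h import *
for k in(1,0,-1): lever(k)
plan(-1,[.3,.2,.1,0,-.05],.022)
```

```text
lever 1 106 angle pct [1.34 1.41 1.46 1.54 1.6 ]
lever 0 201 angle pct [1.32 1.39 1.46 1.52 1.6 ]
lever -1 107 angle pct [0.14 0.19 0.23 0.31 0.44]
0.3 slide [-0.04  0.02] turn -3.44
0.2 slide [-0.18  0.14] turn -2.29
0.1 slide [-0.33  0.25] turn -1.15
0 slide [-0.48  0.34] turn -0.0
-0.05 slide [-0.56  0.38] turn 0.57
```

Request:
{"method": "servo_tool", "body": {
  "turn": [
    [0,0,1.2],
    [0,0,2.3],
    [0,0,3.4],
    [0,0,3.5],
    [0,0,3.5]
  ],
  "slide": [
    [-0.18,0.14,0],
    [-0.33,0.25,0],
    [-0.48,0.34,0],
    [-0.54,0.37,0],
    [-0.54,0.37,0]
  ],
  "hand": [0,0,0,0,0]
}}

```text
clock: 22.78
tcp_pos: [0.5589, -0.0098, 0.0819]
orientation: [2.313, 2.123, 0.003]
contact_force: [3.9, -1.7, 1.1]
grip_width: -0.0002
gripper_force: 2.2
```

Run:
```python
from h import *
lever(-1);print(r.get_obs()["contact_force"])
```

```text
lever -1 103 angle pct [-0.16 -0.12 -0.05  0.02  0.12]
[ 4.28358799 -1.10487261  0.82683193]
```

The right lever is shut against its stop. I'm backing off, lifting and working out the stopper grasp.

Request:
{"method": "servo_tool", "body": {
  "turn": [
    [0,0,0],
    [0,0,0],
    [0,0,0],
    [0,0,0],
    [0,0,0],
    [0,0,0],
    [0,0,0]
  ],
  "slide": [
    [0.25,0,0],
    [0.45,0,0.5],
    [0.45,0,2],
    [0.45,0,3.5],
    [-1,-1.5,4],
    [-2,-3,4],
    [-2,-3,4]
  ],
  "hand": [0,0,0,0,0,0,0]
}}

```text
clock: 23.7
tcp_pos: [0.495, -0.1036, 0.2021]
orientation: [2.319, 2.119, -0.004]
contact_force: [-0.8, 0.7, -0.3]
grip_width: 0.0001
gripper_force: 0.0
```

Run:
```python
from h import *
for k in(1,0,-1): lever(k)
p=np.load("top0.npz")["p"];P=pts("top",np.load("top0.npz")["d"])
def blob(m,n,z):
    k,l,s,c=cv2.connectedComponentsWithStats(m.astype(np.uint8)); i=1+s[1:,4].argmax(); return s[i],c[i],ray(n,*c[i],z)
for nm,(u,v) in dict(green=(343,176),black=(367,205),brown=(375,247)).items():
    w=p[v-14:v+14,u-14:u+14].astype(int)
    m=np.zeros((384,512),bool); b=(w.max(2)<60) if nm=="black" else (w.max(2)-w.min(2)>60); m[v-14:v+14,u-14:u+14]=b
    print(nm,blob(m,"top",.038))
# black, side view fresh
q,_=r.grab_frame("side");u,v=map(int,proj("side",ray("top",367,205,.038)));print(u,v)
m=np.zeros((384,512),bool);m[v-12:v+12,u-12:u+12]=q[v-12:v+12,u-12:u+12].max(2)<55
s,c,_=blob(m,"side",.038);print("side",s,c,ray("side",*c,.028))
print(r.get_obs()["tcp_pos"])
```

```text
lever 1 110 angle pct [1.34 1.41 1.47 1.53 1.61]
lever 0 178 angle pct [1.32 1.4  1.45 1.53 1.59]
lever -1 81 angle pct [-0.17 -0.12 -0.08 -0.03  0.02]
green (array([336, 169,  14,  14, 155], dtype=int32), array([342.42580645, 175.69032258]), array([ 0.49173117, -0.23729961,  0.038     ]))
black (array([360, 199,  14,  14, 155], dtype=int32), array([366.40645161, 205.41935484]), array([ 0.419545  , -0.28976092,  0.038     ]))
brown (array([368, 240,  15,  14, 159], dtype=int32), array([375.04402516, 246.57861635]), array([ 0.32340448, -0.3033545 ,  0.038     ]))
315 159
side [310 158  11  13 113] [314.84070796 163.61946903] [ 0.41931015 -0.285376    0.028     ]
[ 0.49832415 -0.09810361  0.20167231]
```

Request:
{"method": "servo_tool", "body": {
  "turn": [
    [0,0,0],
    [0,0,0],
    [0,0,0],
    [0,0,0],
    [0,0,0],
    [0,0,0],
    [0,0,0]
  ],
  "slide": [
    [-0.8,-1.5,0],
    [-1.6,-3.2,0],
    [-2.4,-5,0],
    [-2.63,-6.36,-1],
    [-2.63,-6.36,-2.5],
    [-2.63,-6.36,-3.7],
    [-2.63,-6.36,-3.7]
  ],
  "hand": [0.75,0.75,0.75,0.75,0.75,0.75,0.75]
}}

```text
clock: 24.78
tcp_pos: [0.418, -0.2881, 0.088]
orientation: [-2.305, -2.126, 0.002]
contact_force: [0.0, 0.2, 1.2]
grip_width: 0.064
gripper_force: 0.0
```

Run:
```python
from h import *
ims=[]
for n in("top","side"):
    p,d=r.grab_frame(n);u,v=map(int,proj(n,[.4195,-.289,.05]));w=40
    ims.append(cv2.resize(p[v-w:v+w,u-w:u+w],(390,390),interpolation=2))
cv2.imwrite("pics/g1.png",np.hstack(ims)[:,:,::-1]);print(r.get_obs()["tcp_pos"],r.get_obs()["orientation"])
```

```text
[ 0.4199626  -0.28969909  0.09095162] [2.30995705e+00 2.12909125e+00 9.03091374e-04]
```

View pics/g1.png

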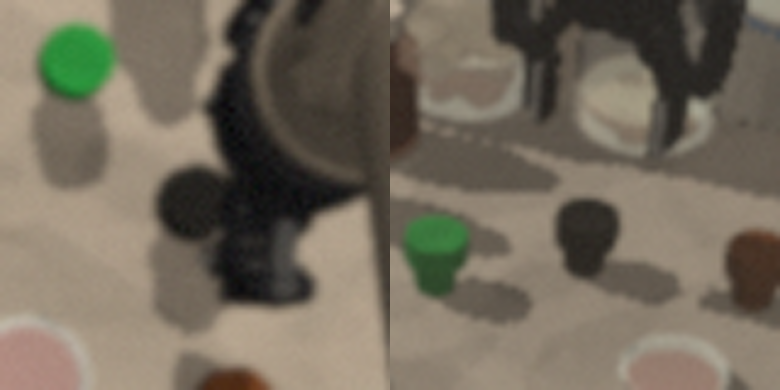

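The crop shows the open fingers straddling the black stopper, with the green and brown ones clear. I'm descending and gripping the head.

Request:
{"method": "servo_tool", "body": {
  "turn": [
    [0,0,0],
    [0,0,0],
    [0,0,0],
    [0,0,0],
    [0,0,0],
    [0,0,0],
    [0,0,0],
    [0,0,0]
  ],
  "slide": [
    [0,0,-1],
    [0,0,-2],
    [0,0,-2.37],
    [0,0,-2.37],
    [0,0,-2.37],
    [0,0,-2.37],
    [0,0,-2.37],
    [0,0,-2.37]
  ],
  "hand": [0.75,0.75,0.75,0.75,0.3,0.3,0.3,0.3],
  "squeeze": 25
}}

```text
clock: 25.88
tcp_pos: [0.4197, -0.2908, 0.0206]
orientation: [2.31, 2.125, 0.001]
contact_force: [-0.3, 0.5, 5.1]
grip_width: 0.0357
gripper_force: 24.5
```

Request:
{"method": "servo_tool", "body": {
  "turn": [
    [0,0,0],
    [0,0,0],
    [0,0,0],
    [0,0,0]
  ],
  "slide": [
    [0,0,0],
    [0,0,0],
    [0,0,0.5],
    [0,0,1]
  ],
  "hand": [0.2,0.2,0.2,0.2]
}}

```text
clock: 26.38
tcp_pos: [0.4188, -0.2904, 0.0506]
orientation: [2.311, 2.127, 0.0]
contact_force: [0.4, 0.5, -0.6]
grip_width: 0.0361
gripper_force: 25.5
```

Request:
{"method": "servo_tool", "body": {
  "turn": [
    [0,0,0],
    [0,0,0],
    [0,0,0],
    [0,0,0],
    [0,0,0],
    [0,0,0],
    [0,0,0],
    [0,0,0]
  ],
  "slide": [
    [0,0,1.5],
    [0,0,3.2],
    [0.2,1.5,3.2],
    [0.5,3,3.2],
    [0.8,5,3.2],
    [1.1,6.8,3.2],
    [1.3,7.9,3.2],
    [1.3,7.9,3.0]
  ],
  "hand": [0.2,0.2,0.2,0.2,0.2,0.2,0.2,0.2]
}}

```text
clock: 27.38
tcp_pos: [0.4588, -0.0504, 0.1407]
orientation: [2.305, 2.132, 0.004]
contact_force: [-0.5, -1.8, 0.7]
grip_width: 0.0354
gripper_force: 25.5
```

Run:
```python
from h import *
p,d=r.grab_frame("side");P=pts("side",d)
for k in(1,0,-1): lever(k)
u,v=map(int,proj("side",[.459,-.052,.1]));print(u,v)
o=r.get_obs();print(o["tcp_pos"],o["orientation"])
for z in (.086,):
  m=(abs(P[...,2]-z)<.008)&(np.hypot(P[...,0]-.459,P[...,1]+.052)<.04)&(p.max(2)>90)
  print(cv2.minEnclosingCircle(P[m][:,:2].astype(np.float32)),m.sum())
c=cv2.resize(p[v-45:v+45,u-60:u+60],(720,540),interpolation=2);cv2.imwrite("pics/s1.png",c[:,:,::-1])
print("seat in crop",[( (a-u+60)*6,(b-v+45)*6) for a,b in [proj("side",[.459,-.052,.086])]])
```

```text
lever 1 110 angle pct [1.34 1.41 1.47 1.54 1.61]
lever 0 183 angle pct [1.32 1.4  1.44 1.52 1.6 ]
lever -1 78 angle pct [-0.16 -0.12 -0.08 -0.03  0.02]
265 187
[ 0.45730895 -0.05459443  0.13942207] [ 2.31367756e+00  2.12481800e+00 -9.64049714e-04]
((0.46006980538368225, -0.048905182629823685), 0.02249929867684841) 125
seat in crop [(np.float64(362.86479776433157), np.float64(302.6187023112858))]
```

View pics/s1.png

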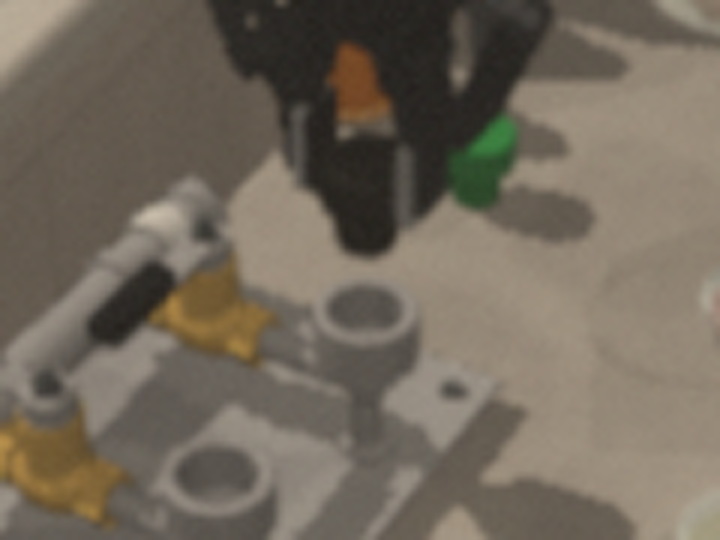

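Run:
```python
from h import *
u0,v0=265-60,187-45
f=lambda x,y,z:ray("side",u0+x/6-.4,v0+y/6-.4,z).round(4)
print("seat",f(368,313,.086),"foot ctr",f(366,238,.119),"mid seat",f(218,478,.086))
p=np.load("top0.npz")["p"]
# seats in the top image by ellipse of bright rim
for u,v in((175,179),(221,182),(266,185)):
    w=cv2.resize(cv2.cvtColor(p[v-14:v+14,u-14:u+14],7),None,fx=8,fy=8,interpolation=2)
    c=cv2.HoughCircles(cv2.GaussianBlur(w,(9,9),0),cv2.HOUGH_GRADIENT,1,200,param1=60,param2=15,minRadius=45,maxRadius=95)
    print(c, None if c is None else ray("top",u-14+c[0,0,0]/8-.44,v-14+c[0,0,1]/8-.44,.086))
```

```text
seat [ 0.456  -0.0482  0.086 ] foot ctr [ 0.4588 -0.0526  0.119 ] mid seat [0.4644 0.0563 0.086 ]
None None
None None
None None
```

Request:
{"method": "servo_tool", "body": {
  "turn": [
    [0,0,0],
    [0,0,0],
    [0,0,0],
    [0,0,0],
    [0,0,0],
    [0,0,0]
  ],
  "slide": [
    [0,0.1,0],
    [0,0.1,-0.5],
    [0,0.1,-0.9],
    [0,0.1,-1.1],
    [0,0.1,-1.3],
    [0,0.1,-1.3]
  ],
  "hand": [0.2,0.2,0.2,0.2,0.2,0.2]
}}

```text
clock: 28.32
tcp_pos: [0.4576, -0.0502, 0.0998]
orientation: [-2.311, -2.127, 0.001]
contact_force: [0.1, 0.4, -1.2]
grip_width: 0.0357
gripper_force: 25.5
```

Run:
```python
from h import *
o=r.get_obs();print(o["tcp_pos"],o["contact_force"],o["moment"])
p,d=r.grab_frame("side");u,v=map(int,proj("side",[.459,-.052,.1]))
c=cv2.resize(p[v-35:v+35,u-45:u+45],(720,560),interpolation=2);cv2.imwrite("pics/s2.png",c[:,:,::-1])
```

```text
[ 0.45756204 -0.05021397  0.09976968] [ 0.07015349  0.36822039 -1.1669016 ] [0.01017331 0.03163964 0.02188916]
```

View pics/s2.png

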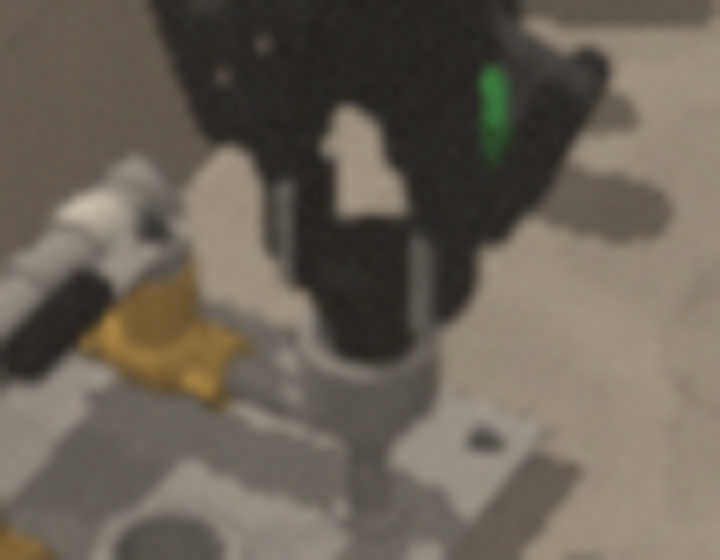

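The crop shows the plug entering the cup (rim at about (370,340)) with no force. I'm lowering it further.

Request:
{"method": "servo_tool", "body": {
  "turn": [
    [0,0,0],
    [0,0,0],
    [0,0,0],
    [0,0,0]
  ],
  "slide": [
    [0,0,-0.1],
    [0,0,-0.2],
    [0,0,-0.3],
    [0,0,-0.3]
  ],
  "hand": [0.2,0.2,0.2,0.2]
}}

```text
clock: 28.88
tcp_pos: [0.4583, -0.0504, 0.0912]
orientation: [2.311, 2.127, 0.001]
contact_force: [2.6, -0.9, -1.3]
grip_width: 0.0357
gripper_force: 25.4
```

Request:
{"method": "servo_tool", "body": {
  "turn": [
    [0,0,0],
    [0,0,0],
    [0,0,0],
    [0,0,0],
    [0,0,0],
    [0,0,0],
    [0,0,0]
  ],
  "slide": [
    [0,0,0],
    [0,0,0],
    [0,0,0],
    [0,0,0.7],
    [0,0,1.5],
    [0,0,1.8],
    [0,0,1.8]
  ],
  "hand": [0.65,0.65,0.65,0.65,0.3,0,0]
}}

```text
clock: 29.75
tcp_pos: [0.4579, -0.0503, 0.1454]
orientation: [2.311, 2.127, 0.001]
contact_force: [0.1, 0.3, 0.2]
grip_width: 0.001
gripper_force: 0.0
```

```bash
cat >> h.py <<'E'
def stop():
    o=r.get_obs();print(o["tcp_pos"],o["contact_force"],o["grip_width"])
    for n in("side","top"):
        p,d=r.grab_frame(n);P=pts(n,d)
        m=(p.max(2)<70)&(np.hypot(P[...,0]-.459,P[...,1]+.052)<.03)&(P[...,2]>.088)&(P[...,2]<.122)
        if m.sum()>5: print(n,m.sum(),np.percentile(P[m][:,2],[50,90,97]),P[m][:,:2].mean(0))
    p,d=r.grab_frame("side");u,v=map(int,proj("side",[.459,-.052,.1]))
    return cv2.resize(p[v-35:v+35,u-45:u+45],(720,560),interpolation=2)[:,:,::-1]
E
python3 - <<'E'
from h import *
cv2.imwrite("pics/s3.png",stop())
E
```

```text
[ 0.45790091 -0.05029616  0.14541553] [0.08086114 0.29518043 0.24962365] 0.0009678556540585194
side 180 [0.10344599 0.10518449 0.10565692] [ 0.45422059 -0.04417045]
```

Request:
{"method": "servo_tool", "body": {
  "turn": [
    [0,0,0],
    [0,0,0],
    [0,0,0],
    [0,0,0],
    [0,0,0],
    [0,0,0]
  ],
  "slide": [
    [0,0,-0.6],
    [0,-0.03,-1.1],
    [0,-0.03,-1.25],
    [0,-0.03,-1.35],
    [0,-0.03,-1.4],
    [0,-0.03,-1.4]
  ],
  "hand": [0,0,0,0,0,0]
}}

```text
clock: 30.65
tcp_pos: [0.4577, -0.0511, 0.1041]
orientation: [2.312, 2.127, -0.0]
contact_force: [-4.0, 0.9, 7.9]
grip_width: 0.0001
gripper_force: 4.2
```

Request:
{"method": "servo_tool", "body": {
  "turn": [
    [0,0,0],
    [0,0,0],
    [0,0,0],
    [0,0,0]
  ],
  "slide": [
    [0,0,-0.05],
    [0,0,-0.1],
    [0,0,-0.15],
    [0,0,-0.15]
  ],
  "hand": [0,0,0,0]
}}

```text
clock: 31.15
tcp_pos: [0.4581, -0.0511, 0.1035]
orientation: [2.311, 2.126, -0.001]
contact_force: [-20.2, 1.3, 60.0]
grip_width: 0.0001
gripper_force: 29.8
```

It's stiff now, so it's home. I'm lifting off straight up and looking.

Request:
{"method": "servo_tool", "body": {
  "turn": [
    [0,0,0],
    [0,0,0],
    [0,0,0],
    [0,0,0],
    [0,0,0],
    [0,0,0]
  ],
  "slide": [
    [0,0,0.15],
    [0,0,0.8],
    [0,0,2.5],
    [-0.5,-2,4],
    [-1,-4,4],
    [-1,-5,4]
  ],
  "hand": [0,0,0,0,0,0]
}}

```text
clock: 31.9
tcp_pos: [0.4271, -0.2041, 0.2203]
orientation: [2.312, 2.122, 0.001]
contact_force: [0.6, -0.0, -0.6]
grip_width: -0.0004
gripper_force: 0.0
```

Run:
```python
from h import *
cv2.imwrite("pics/s4.png",stop())
for k in(1,0,-1): lever(k);lever(k,"top")
```

```text
[ 0.42710306 -0.20409461  0.22025186] [ 0.62411838 -0.04926788 -0.61827822] -0.0003888762609967359
side 178 [0.10262435 0.10437981 0.10531831] [ 0.45443613 -0.0442753 ]
top 193 [0.10290361 0.10567955 0.10695277] [ 0.45642028 -0.05209504]
lever 1 115 angle pct [1.32 1.41 1.46 1.54 1.6 ]
lever 1 86 angle pct [1.5  1.55 1.59 1.65 1.69]
lever 0 181 angle pct [1.32 1.4  1.45 1.52 1.59]
lever 0 168 angle pct [1.48 1.54 1.59 1.63 1.68]
lever -1 99 angle pct [-0.15 -0.12 -0.09 -0.03  0.04]
lever -1 108 angle pct [-0.17 -0.11 -0.06 -0.02  0.03]
```

View pics/s4.png

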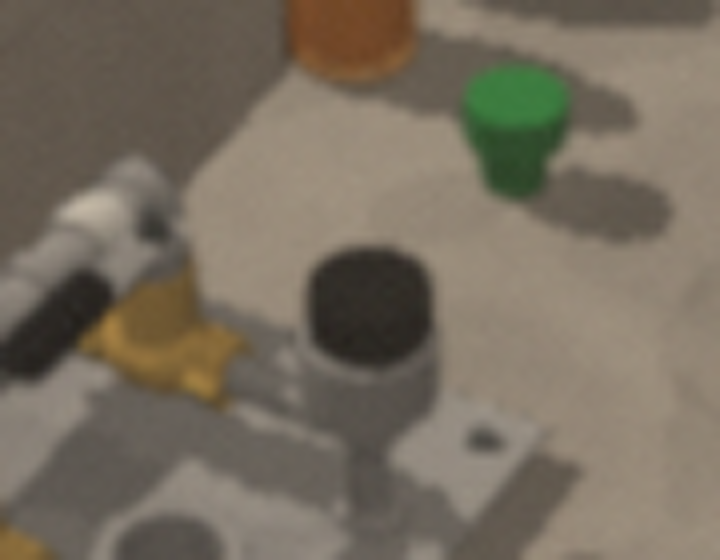

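The crop shows the stopper head sitting level on the rim at (370,305). Its top is at about 104 mm, as expected when home. The levers read open, open and shut. Handing in.

```bash
python3 -c "
from bench import r
print(r.hand_in())"
```

```text
the job is handed in; nothing more can be done
None
```

I handed the job in, and no verdict came back: the left and middle taps are open, the binding right tap is shut, the stopper sits home in its funnel seat, and the gripper is clear of everything.

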